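# Assemble a locomotive buffer and fit it to the front beam

### The arm

A 7-joint arm with a two-finger parallel gripper is mounted at the origin on the work surface. World frame = base frame: x ahead of the robot, y to its left, z up, the work surface at z = 0. Lengths are in m, angles in rad, forces in N, time in s.
With the tool pointing down it reaches from about 0.4 to 0.85 m from the base axis. Payload 10.4 kg.
Tool frame: the origin (TCP) lies between the finger pads; the fingertips stand 19 mm ahead of it and the grasp point (between the pads) is the TCP (manip.tip_reach is the z of the fingertips in the tool frame, in m); z points along the fingers, y is the direction in which the jaws open and shut (so a half turn about z gives the same grasp; the last joint's range is limited). The gripper opens to 85 mm and grips with 20 to 120 N. Pads are 22 mm wide; open, the fingers measure 114 mm over their backs; the gripper's body (76 mm by 85 mm) begins 54 mm behind the grasp point. The pads swing forward as they close: fully open they stand 13 mm farther back than shut.
Start: joints at [1.078, 0.332, -0.065, 1.46, 0.022, 1.35, -0.088], TCP at [0.283, -0.557, 0.25] pointing down, gripper open.
Joint ranges: [-2.6, 2.6], [-0.5, 2.12], [-1.47, 1.34], [0.16, 2.42], [-1.27, 4.41], [0.06, 2.06], [-2.6, 2.6]. Speed limits (rad/s): [2.22, 2.22, 2.79, 2.79, 3.14, 3.14, 3.14].

### API

Orientations are given as a unit quaternion [x, y, z, w].
In Python, from workcell import sensors, cams, manip gives the robot as it stands.
- The arm moves only by the shell command python3 -m jog 'ROWS' [FORCE]. ROWS is JSON, a list of rows, each a list of 3 entries, a list of its own where there are three numbers: the shift along the world's x, y, z in m, then the turn, a rotation vector about the world's x, y, z in rad, then the opening in per cent of the stroke, from 0 (shut) to 100 (fully open). In form: [[[dx, dy, dz], [wx, wy, wz], grip], ...]. A call has 1 to 5 rows; each row shifts and turns the pose as measured when the row begins; what a row does not reach is not made up. A row lasts 1/8 s, in which the tool goes at most 62.5 mm and 10.7 degrees, less where a joint would pass 70% of its speed; a pose out of reach is approached as far as the arm can. A call with a gripper value outside its range is refused whole. The fingers move at their own pace and stop on an object; FORCE is the grip in N (left out, the last holds). Time passes only in rows, so rows that do not move let the fingers close. It gives the time, the measured TCP pose, the force and the opening at its end, in the units of the state.
- sensors.get_obs(): the state, without advancing time (a new reading comes with each control period).
- cams.camera(name): name is "side" or "top"; returns (picture, depth): 420x560x3 uint8, red, green, blue; 420x560 float32, m along the optical axis (not along the pixel's ray), 0 where there is no reading.
- cams.camera_model(name): a dict with "intrinsics" (3x3 intrinsics, pixels), "k1" (the pictures are not rectified: a ray, as slopes to the right and down, at radius r is drawn at 1 + k1 r^2 times it, then the intrinsics apply), "view" (4x4, takes a point from world to camera coordinates). Camera axes: x right, y down, z forward; pixel columns grow to the right and rows downward; lengths in m; the calibration is good to about 2 mm. A picture is of the moment at which its call begins. camera_model takes no time and is no camera call.
- manip.hand_in(): hands the job in, once; it reports no verdict.
The state is a dict: "clock": time; "joint_pos": joint angles; "joint_velocities": joint speeds; "tau": joint torques, N m; "position": TCP position; "ee_rot": TCP orientation; "ft_force": force on the tool from outside, world axes, zero at the start; "torque": the same for the moment, N m; "grip_width": opening from 0.0 (shut) to 1.0 (fully open).
Only numpy, scipy, OpenCV 4.12 (cv2) and the standard library are available. Lean on these libraries where they do the work, as an engineer would, in place of code of your own. Each camera call takes 0.05 s, during which the arm holds its last target.

### The job

On the bench, away from the beam, put the brass-headed plunger stem-down into the red buffer housing until it is fully home. Then pick up the housing with the plunger in it, as one unit, and stand it upright, fully home, in the empty black socket on the white front beam. Never tip the housing over, and let go at the end.

Things in the scene. Friction and masses are not known exactly. Their poses are not given: they have to be found in the camera images.
- plunger: Buffer plunger: bright brass round head, 42 mm across, 16 thick, on a steel stem 20 mm across, 60 long, its lowest 7 mm tapered to 12. Origin: centre of the stem's bottom end; z up the stem, head from z = 60 to 76 mm. About 0.2 kg, loose. It stands stem-down in one of the rack's holes; the plungers with a steel-grey and a blue head are not wanted; any may be in any hole.
- housing: Red barrel standing on the bench, 68 mm tall, 50 across, lowest 22 mm tapered to 34; 0.4 kg, loose. Origin: centre of underside, z up. Bore in its top 23 mm across, flat floor at z = 22 mm, mouth a 40 mm funnel 12 deep. With the plunger home, 14 mm of stem and its head stand above the rim; nothing locks, so carry the unit by the barrel, gripped 10 to 20 mm below the rim. Not the black one.
- socket: Empty black round boss with a bright rim, 84 mm wide, fixed on the white beam (340 x 130 x 14 mm). Tapered recess: 64 mm across at the rim (z = 28), 37 at its flat floor (z = 4 mm), where the housing's underside stands when home. Origin: centre of its underside, 14 mm above the bench, z up. 180 mm away along the beam a like socket holds a finished buffer, 116 mm high; either end may be empty.
- rack: Fixed dark wooden rack 75 x 250 x 42 mm (x, y, z) with three holes for plungers in a row along its y, at y = -85, 0 and 85 mm, 22 mm across and 36 deep. Origin: centre of its underside, on the bench. The undersides of the plunger heads are 24 mm above its top. Its y lies within 7 degrees of the robot's left-right line.

How it is judged:
By the outcome, as a careful person would: the job done as asked, in the order asked, and still so for the second after the job is handed in, with the robot touching nothing.
It also fails if it takes over 59 s, if anything falls off the work surface, if the arm or the gripper's body presses on something with over 40 N, if the wrist force passes 120 N, or if a joint passes its speed limit or range.

## Working session

There is one attempt and no reset: what is moved stays moved. The work goes in short steps, Python scripts to look and compute and a shell command to move; the robot and the scene stay as the last step left them, time stands still between calls to the robot, and variables do not carry over. Pictures are saved under pics/ and viewed, and the job is handed in when it is done.

```bash
ls; mkdir -p pics
cat > h.py <<'E'
import numpy as np, cv2
from workcell import sensors, cams, manip
def shot(n,f):
    im,d=cams.camera(n); cv2.imwrite('pics/'+f+'.png',im[:,:,::-1]); np.save('pics/'+f+'.npy',d); return im,d
def ray(n,uv):
    m=cams.camera_model(n);K=np.array(m['intrinsics']);V=np.array(m['view'])
    uv=np.atleast_2d(np.array(uv,float)); p=np.c_[(uv[:,0]-K[0,2])/K[0,0],(uv[:,1]-K[1,2])/K[1,1]]
    q=p.copy()
    for _ in range(20): q=p/(1+m['k1']*(q**2).sum(1,keepdims=True))
    R=V[:3,:3];c=-R.T@V[:3,3]
    return c,np.c_[q,np.ones(len(q))]@R
def onz(n,uv,z):
    c,d=ray(n,uv); return c+d*((z-c[2])/d[:,2])[:,None]
def dep(n,uv,D):
    c,d=ray(n,uv); uv=np.atleast_2d(np.array(uv)).astype(int); return c+d*D[uv[:,1],uv[:,0]][:,None]
def proj(n,P):
    m=cams.camera_model(n);K=np.array(m['intrinsics']);V=np.array(m['view'])
    P=np.atleast_2d(P);q=P@V[:3,:3].T+V[:3,3];q=q[:,:2]/q[:,2:];q=q*(1+m['k1']*(q**2).sum(1,keepdims=True))
    return np.c_[q[:,0]*K[0,0]+K[0,2],q[:,1]*K[1,1]+K[1,2]]
def st():
    o=sensors.get_obs(); 
    for k in('clock','position','ee_rot','ft_force','grip_width'):print(k,np.round(o[k],4))
E
python3 - <<'E'
from h import *
st()
for n in('top','side'):
    shot(n,n+'0'); c,_=ray(n,[280,210]); print(n,c, cams.camera_model(n)['k1'])
E
```

```text
pics
clock 0.0
position [ 0.2828 -0.557   0.2495]
ee_rot [ 9.725e-01  2.328e-01 -2.000e-04 -7.000e-04]
ft_force [-0.9942  0.4938  0.0033]
grip_width 0.9982
top [ 0.37681239 -0.03740435  1.1955013 ] -0.062046638254455284
side [0.08648714 0.4103043  0.86407125] -0.14902993087535704
```

View pics/top0.png

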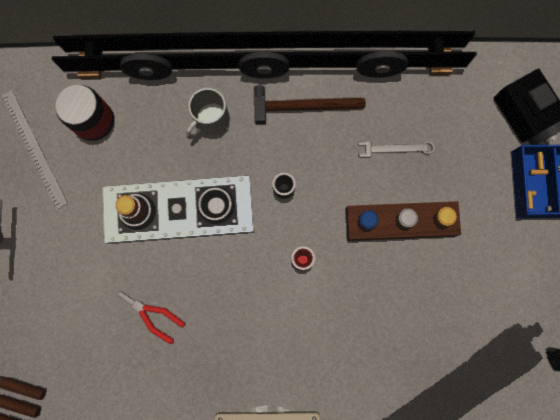

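View pics/side0.png

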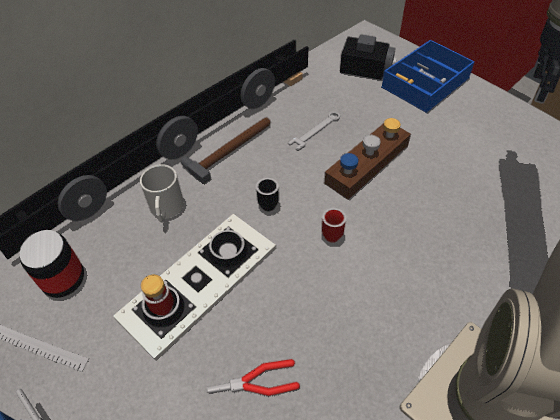

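Top view: the brass plunger is at about (447,217), at the right end of the rack. The red housing is at (303,259) and the empty socket at (216,206). The finished buffer stands at (133,210) and the black decoy at (284,185).

Run:
```python
from h import *
I={n:cv2.imread(f'pics/{n}0.png') for n in('top','side')}; D={n:np.load(f'pics/{n}0.npy') for n in I}
for n in I:
    hsv=cv2.cvtColor(I[n],cv2.COLOR_BGR2HSV)
    for nm,lo,hi in(('brass',(15,120,120),(32,255,255)),('red',(0,120,40),(8,255,255)),('red2',(170,120,40),(180,255,255)),('blue',(100,120,50),(130,255,255))):
        m=cv2.inRange(hsv,lo,hi); k,l,s,c=cv2.connectedComponentsWithStats(m)
        for i in range(1,k):
            if s[i,4]>60:
                P=dep(n,c[i],D[n])[0]; print(n,nm,s[i],c[i].round(1),P.round(4))
pts={'top':[(303,259),(447,217),(408,217),(369,220),(216,205),(284,185)],'side':[(334,225),(392,125),(372,143),(228,250)]}
for n in pts: print(n,dep(n,pts[n],D[n]).round(4))
# points by depth: height maps
n='top';v,u=np.mgrid[0:420,0:560];uv=np.c_[u.ravel(),v.ravel()];P=dep(n,uv,D[n])
for nm,x0,x1,y0,y1,z0,z1 in(('rim',270,335,230,290,.060,.078),('head',430,465,200,235,.095,.13),('head2',392,425,200,235,.095,.13),('rack',340,465,195,250,.034,.05),('sockrim',190,242,180,232,.036,.052),('beam',95,260,170,250,.008,.022)):
    s=(uv[:,0]>x0)&(uv[:,0]<x1)&(uv[:,1]>y0)&(uv[:,1]<y1)&(P[:,2]>z0)&(P[:,2]<z1)
    q=P[s]; print(nm,s.sum(),'med',np.median(q,0).round(4),'min',q.min(0).round(4),'max',q.max(0).round(4)); print(cv2.minAreaRect((q[:,:2]*1000).astype(np.float32)), cv2.minEnclosingCircle((q[:,:2]*1000).astype(np.float32)))
a=np.hstack([cv2.resize(I['top'][180:290,190:340],None,fx=4,fy=4)]);cv2.imwrite('pics/t0z.png',a)
a=cv2.resize(I['side'][110:290,180:420],None,fx=3.2,fy=3.2);cv2.imwrite('pics/s0z.png',a)
```

```text
top brass [538 152   6  17  63] [540.4 160. ] [ 0.6697 -0.6402  0.0262]
top brass [531 170  17   4  66] [539.  171.5] [ 0.6437 -0.6372  0.021 ]
top brass [528 191   8  17  71] [530.5 198.2] [ 0.5808 -0.6117  0.0213]
top brass [116 195  19  20 282] [124.9 204.4] [0.5594 0.2881 0.1202]
top brass [438 207  19  19 277] [446.7 215.7] [ 0.5332 -0.3931  0.0846]
top red [ 73 106  39  33 371] [ 97.8 125.7] [0.7466 0.3701 0.072 ]
top red [294 249  18  18 244] [302.6 257.7] [ 0.4505 -0.0839  0.0267]
top red [139 305  46  39 560] [159.2 321. ] [0.3133 0.2383 0.0053]
top blue [ 521  144   39   71 1406] [538.8 181.2] [ 0.6241 -0.6434  0.0042]
top blue [360 210  18  19 269] [368.5 219.2] [ 0.5281 -0.2245  0.0806]
side brass [384 118  16  11 139] [391.7 123.3] [ 0.532  -0.3892  0.0842]
side brass [141 275  23  20 347] [151.6 284.3] [0.559  0.2911 0.1162]
side red [ 399    0  152   91 5697] [481.1  33.1] [ 0.7399 -1.3468 -0.1494]
side red [325 210  19  14 165] [333.7 216.5] [ 0.4553 -0.0901  0.0578]
side red [322 222  23  20 179] [332.  232.2] [ 0.436  -0.0641  0.0455]
side red [ 33 250  49  44 612] 
[... 980 characters left out ...]
   40   92   73 3730] [427.4  74.8] [0.0865 0.4103 0.8641]
side blue [341 153  17  17 223] [348.9 161. ] [ 0.5252 -0.2186  0.0815]
top [[ 0.4479 -0.0849  0.0234]
 [ 0.5305 -0.3937  0.0843]
 [ 0.5317 -0.3097  0.0821]
 [ 0.5261 -0.2253  0.0821]
 [ 0.5725  0.1103  0.0199]
 [ 0.6164 -0.0445  0.0228]]
side [[ 0.436  -0.0683  0.0669]
 [ 0.5296 -0.3881  0.0809]
 [ 0.5228 -0.2996  0.0844]
 [ 0.5748  0.1086  0.0156]]
rim 298 med [ 0.449  -0.0814  0.068 ] min [ 0.4237 -0.1068  0.0602] max [ 0.473  -0.0573  0.074 ]
((448.40460205078125, -82.01587677001953), (48.43550491333008, 48.7666015625), 44.140132904052734) ((447.99468994140625, -81.83653259277344), 25.106552124023438)
  return _methods._mean(a, axis=axis, dtype=dtype,
  ret = um.true_divide(
Traceback (most recent call last):
ValueError: zero-size array to reduction operation minimum which has no identity
```

Run:
```python
from h import *
I={n:cv2.imread(f'pics/{n}0.png') for n in('top','side')}; D={n:np.load(f'pics/{n}0.npy') for n in I}
n='top';v,u=np.mgrid[0:420,0:560];uv=np.c_[u.ravel(),v.ravel()];P=dep(n,uv,D[n])
for nm,x0,x1,y0,y1,z0,z1 in(('rim',270,335,230,290,.060,.078),('head',430,465,200,235,.073,.10),('head2',392,425,200,235,.073,.10),('head3',350,387,200,235,.073,.10),('rack',340,465,195,250,.034,.05),('sockrim',190,242,180,232,.036,.052),('beam',95,260,170,250,.008,.022),('buf',95,160,180,232,.105,.13)):
    s=(uv[:,0]>x0)&(uv[:,0]<x1)&(uv[:,1]>y0)&(uv[:,1]<y1)&(P[:,2]>z0)&(P[:,2]<z1)
    q=P[s]; print(nm,s.sum(),'med',np.median(q,0).round(4),'mean',q.mean(0).round(4)); print('   ',np.round(np.hstack([np.ravel(k) for k in cv2.minAreaRect((q[:,:2]*1000).astype(np.float32))]),1), cv2.minEnclosingCircle((q[:,:2]*1000).astype(np.float32)))
print('brass', onz('top',[446.7,215.7],.082), onz('side',[391.7,123.3],.078))
a=cv2.resize(I['top'][180:290,190:340],None,fx=4,fy=4);cv2.imwrite('pics/t0z.png',a)
a=cv2.resize(I['side'][110:290,180:420],None,fx=3.2,fy=3.2);cv2.imwrite('pics/s0z.png',a)
```

```text
rim 298 med [ 0.449  -0.0814  0.068 ] mean [ 0.4483 -0.0818  0.0673]
    [448.4 -82.   48.4  48.8  44.1] ((447.99468994140625, -81.83653259277344), 25.106552124023438)
head 305 med [ 0.533  -0.3922  0.0825] mean [ 0.533  -0.3925  0.0822]
    [ 533.9 -393.6   40.5   42.    54.4] ((533.446533203125, -394.40234375), 22.014205932617188)
head2 304 med [ 0.53   -0.3087  0.082 ] mean [ 0.5303 -0.3088  0.0819]
    [ 530.7 -309.8   40.3   41.3   26.7] ((530.9566650390625, -309.50018310546875), 21.298770904541016)
head3 297 med [ 0.5281 -0.2235  0.0821] mean [ 0.5279 -0.2235  0.082 ]
    [ 528.7 -224.8   40.    41.7    6.1] ((528.6868286132812, -224.70077514648438), 21.103572845458984)
rack 2862 med [ 0.5251 -0.298   0.043 ] mean [ 0.529  -0.3053  0.0429]
    [ 531.3 -309.6   76.5  251.5    1.7] ((530.7794799804688, -310.00103759765625), 129.96485900878906)
sockrim 403 med [0.571  0.1103 0.0413] mean [0.5713 0.1108 0.0414]
    [5.713e+02 1.103e+02 7.230e+01 7.600e+01 2.000e-01] ((571.6182861328125, 110.68141174316406), 38.39017868041992)
beam 6276 med [0.5635 0.1924 0.0156] mean [0.5648 0.1934 0.0157]
    [563.2 201.  138.4 340.4   3.5] ((566.7890625, 201.3209686279297), 180.34576416015625)
buf 325 med [0.5595 0.2888 0.1162] mean [0.5597 0.289  0.1158]
    [560.4 291.2  41.7  41.3  46.2] ((560.3058471679688, 290.6542053222656), 21.740562438964844)
brass [[ 0.53364403 -0.39390633  0.082     ]] [[ 0.53556071 -0.39556569  0.078     ]]
```

View pics/t0z.png

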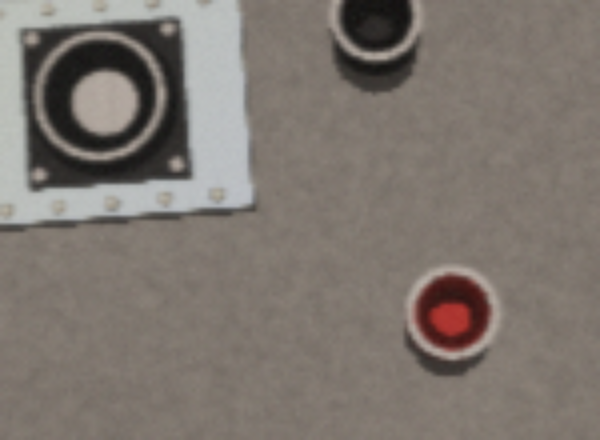

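View pics/s0z.png

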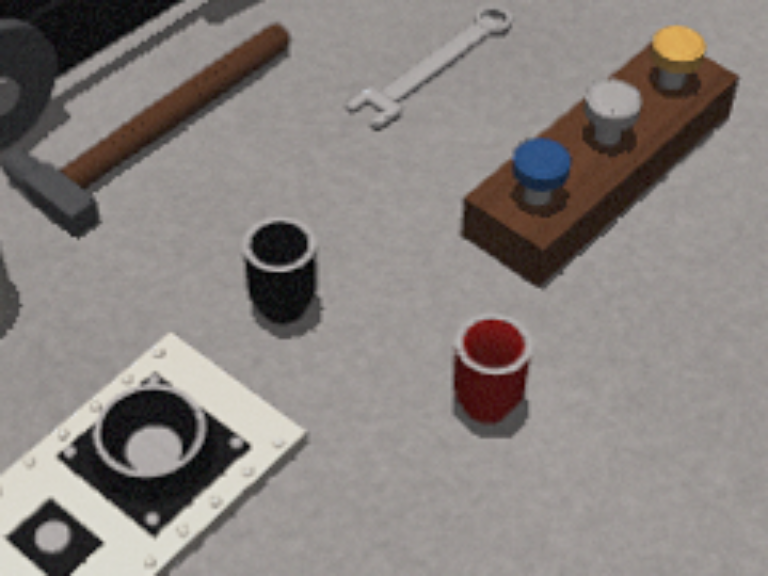

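```bash
python3 -c "from workcell import manip;print(manip.tip_reach)"; python3 -m jog '[[[0.05,0.0326,0],[0,0,0.09],100],[[0.05,0.0326,0],[0,0,0.09],100],[[0.05,0.0326,0],[0,0,0.09],100],[[0.05,0.0326,0],[0,0,0.09],100],[[0.05,0.0326,0],[0,0,0.09],100]]' 40
```

```text
0.019
clock: 0.72
position: [0.5326, -0.3926, 0.2476]
ee_rot: [0.896, 0.444, -0.002, -0.001]
ft_force: [1.0, -1.1, -0.0]
grip_width: 1.001
```

```bash
python3 -m jog '[[[0.001,-0.0017,-0.05],[0,0,0],100],[[0,0,-0.05],[0,0,0],100],[[0,0,-0.04],[0,0,0],100],[[0,0,0],[0,0,0],100]]'
python3 - <<'E'
from h import *
st(); shot('top','t1');shot('side','s1')
E
```

```text
clock: 1.23
position: [0.5384, -0.3871, 0.1025]
ee_rot: [0.893, 0.45, -0.001, -0.003]
ft_force: [-0.7, 1.2, 0.9]
grip_width: 1.003
clock 1.225
position [ 0.5384 -0.3871  0.1025]
ee_rot [ 0.8931  0.4499 -0.0011 -0.0026]
ft_force [-0.7425  1.1601  0.944 ]
grip_width 1.0029
```

View pics/s1.png

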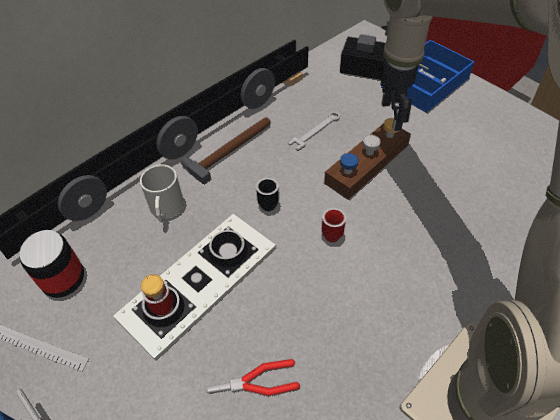

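The side view shows the gripper over the brass head at about (392,125). There is a few mm of lateral carry-over, so I'll correct that and then descend.

```bash
python3 -m jog '[[[-0.0047,-0.007,0],[0,0,0],100],[[0,0,0],[0,0,0],100]]'; python3 -m jog '[[[0,0,-0.014],[0,0,0],100],[[0,0,-0.014],[0,0,0],100],[[0,0,0],[0,0,0],100]]'
```

```text
clock: 1.58
position: [0.537, -0.3976, 0.1112]
ee_rot: [0.893, 0.449, 0.002, 0.003]
ft_force: [0.2, -0.5, 0.1]
grip_width: 0.996
clock: 1.95
position: [0.5371, -0.3978, 0.0823]
ee_rot: [0.893, 0.449, 0.002, 0.004]
ft_force: [-0.4, 0.7, 1.9]
grip_width: 1.002
```

```bash
python3 -m jog '[[[0,0,0],[0,0,0],100]]';python3 -m jog '[[[-0.0034,0.0036,-0.008],[0,0,0],100],[[0,0,0],[0,0,0],100],[[0,0,0],[0,0,0],100]]'
```

```text
clock: 2.08
position: [0.5372, -0.3977, 0.0821]
ee_rot: [0.893, 0.449, 0.002, 0.004]
ft_force: [-0.3, 0.1, -0.0]
grip_width: 0.997
clock: 2.45
position: [0.5337, -0.3937, 0.0738]
ee_rot: [0.893, 0.449, 0.002, 0.004]
ft_force: [-0.2, -0.6, -0.4]
grip_width: 1.002
```

Good. Now I'll close.

```bash
python3 -m jog '[[[0,0,0],[0,0,0],30],[[0,0,0],[0,0,0],30],[[0,0,0],[0,0,0],30],[[0,0,0],[0,0,0],30],[[0,0,0],[0,0,0],30]]' 45; python3 -m jog '[[[0,0,0],[0,0,0],30],[[0,0,0],[0,0,0],30]]'
```

```text
clock: 3.08
position: [0.534, -0.3939, 0.0746]
ee_rot: [0.893, 0.449, 0.002, 0.004]
ft_force: [-1.0, -0.8, 0.1]
grip_width: 0.468
clock: 3.32
position: [0.5339, -0.3939, 0.0745]
ee_rot: [0.893, 0.449, 0.002, 0.004]
ft_force: [0.2, 0.3, 0.2]
grip_width: 0.467
```

```bash
python3 -m jog '[[[0,0,0.02],[0,0,0],20],[[0,0,0.025],[0,0,0],20],[[0,0,0.03],[0,0,0],20],[[0,0,0.03],[0,0,0],20],[[0,0,0],[0,0,0],20]]'
python3 - <<'E'
from h import *
st(); shot('top','t2');i,_=shot('side','s2'); cv2.imwrite('pics/s2z.png',cv2.resize(i[40:240,300:480,::-1],None,fx=3,fy=3))
E
```

```text
clock: 3.95
position: [0.5333, -0.3934, 0.1844]
ee_rot: [0.893, 0.449, 0.002, 0.004]
ft_force: [0.1, 0.1, -2.3]
grip_width: 0.469
clock 3.95
position [ 0.5333 -0.3934  0.1844]
ee_rot [0.8933 0.4495 0.0023 0.0036]
ft_force [ 0.1334  0.0936 -2.2686]
grip_width 0.4693
```

View pics/s2z.png

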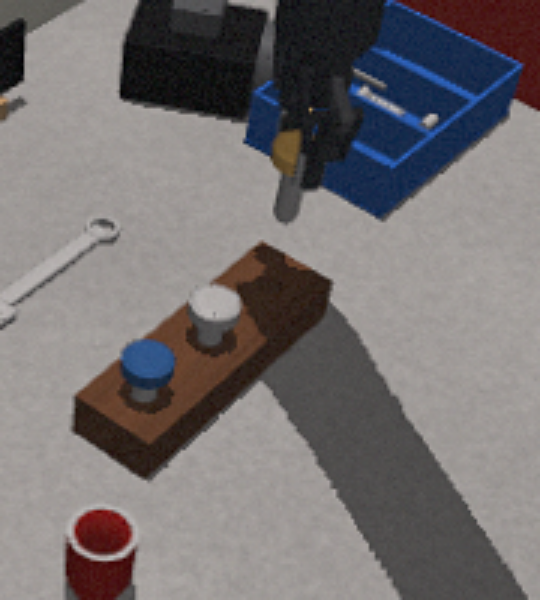

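```bash
python3 -m jog '[[[-0.014,0.051,0],[0,0,0.08],20],[[-0.014,0.051,0],[0,0,0.08],20],[[-0.014,0.051,0],[0,0,0.08],20],[[-0.014,0.051,0],[0,0,0.08],20],[[-0.014,0.051,0],[0,0,0.08],20]]';python3 -m jog '[[[0,0,0],[0,0,0],20],[[0,0,0],[0,0,0],20]]'
```

```text
clock: 4.68
position: [0.455, -0.133, 0.1726]
ee_rot: [0.784, 0.62, -0.002, -0.003]
ft_force: [0.3, 0.7, -1.3]
grip_width: 0.475
clock: 4.92
position: [0.4531, -0.1293, 0.1708]
ee_rot: [0.782, 0.623, -0.003, -0.005]
ft_force: [0.1, -1.4, -1.5]
grip_width: 0.474
```

```bash
python3 -m jog '[[[-0.0051,0.0473,0.008],[-0.004,-0.011,0.03],20],[[0,0,0],[0,0,0],20],[[0,0,0],[0,0,0],20]]'
python3 - <<'E'
from h import *
st(); i,_=shot('top','t3');cv2.imwrite('pics/t3z.png',cv2.resize(i[180:330,220:400,::-1],None,fx=3,fy=3));i,_=shot('side','s3'); cv2.imwrite('pics/s3z.png',cv2.resize(i[90:270,240:440,::-1],None,fx=4,fy=4,interpolation=cv2.INTER_CUBIC)[:600])
print(proj('side',[[.448,-.082,0],[.448,-.082,.068],[.448,-.082,.11],[.448,-.082,.17]]))
E
```

```text
clock: 5.3
position: [0.4477, -0.0837, 0.1774]
ee_rot: [0.774, 0.633, -0.001, -0.001]
ft_force: [-0.8, 0.0, -1.7]
grip_width: 0.472
clock 5.3
position [ 0.4477 -0.0837  0.1774]
ee_rot [ 7.744e-01  6.327e-01 -7.000e-04 -7.000e-04]
ft_force [-0.785   0.0448 -1.6532]
grip_width 0.4716
[[331.92734885 236.33825653]
 [334.10174416 217.69765076]
 [335.55402893 205.14563572]
 [337.78984672 185.65752196]]
```

View pics/s3z.png

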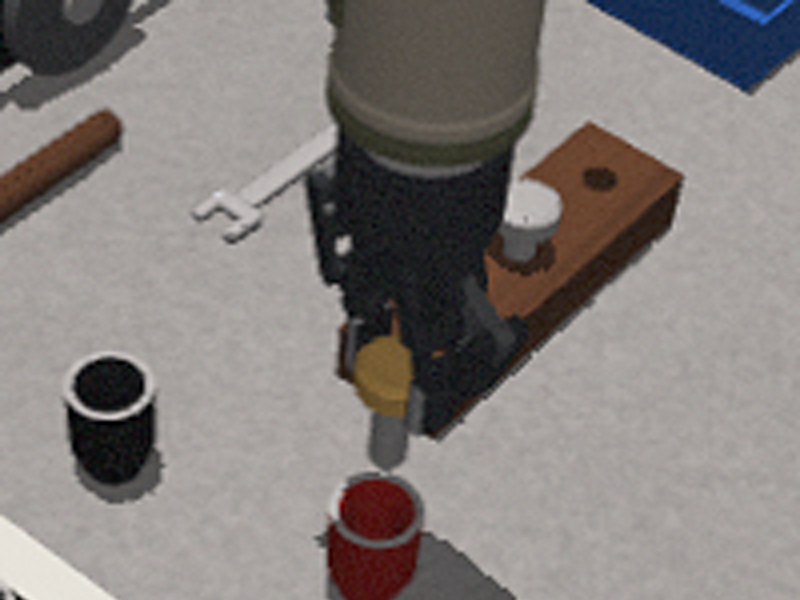

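View pics/t3z.png

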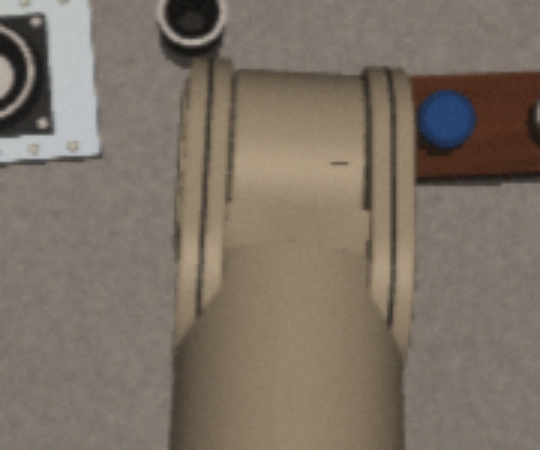

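The side view shows the stem tip at about (337,205), within 1 px of the housing axis, and the stem is upright. Lowering in steps.

```bash
python3 -m jog '[[[0.0003,0.0017,-0.02],[0,0,0],20],[[0,0,-0.015],[0,0,0],20],[[0,0,0],[0,0,0],20],[[0,0,0],[0,0,0],20]]'; python3 -m jog '[[[0,0,-0.008],[0,0,0],20],[[0,0,-0.008],[0,0,0],20],[[0,0,0],[0,0,0],20]]'
```

```text
clock: 5.9
position: [0.4484, -0.0841, 0.1412]
ee_rot: [0.776, 0.631, -0.001, -0.001]
ft_force: [-0.3, -0.3, -1.1]
grip_width: 0.469
clock: 6.28
position: [0.4488, -0.0843, 0.1249]
ee_rot: [0.776, 0.631, -0.0, -0.001]
ft_force: [0.1, 0.5, -2.3]
grip_width: 0.467
```

```bash
python3 -m jog '[[[-0.0005,0.002,0],[0,0,0],20],[[0,0,-0.007],[0,0,0],20],[[0,0,0],[0,0,0],20]]'; python3 -m jog '[[[0,0,-0.007],[0,0,0],20],[[0,0,-0.007],[0,0,0],20],[[0,0,0],[0,0,0],20]]'
```

```text
clock: 6.65
position: [0.4484, -0.082, 0.1176]
ee_rot: [0.776, 0.631, -0.0, -0.001]
ft_force: [-0.3, -0.8, -3.2]
grip_width: 0.467
clock: 7.02
position: [0.4483, -0.0821, 0.1025]
ee_rot: [0.776, 0.631, -0.0, -0.001]
ft_force: [-0.2, 0.0, -2.2]
grip_width: 0.471
```

```bash
python3 -m jog '[[[0,0,-0.006],[0,0,0],20],[[0,0,-0.003],[0,0,0],20],[[0,0,0],[0,0,0],20]]'; python3 -m jog '[[[0,0,-0.002],[0,0,0],20],[[0,0,-0.002],[0,0,0],20],[[0,0,0],[0,0,0],20]]'
```

```text
clock: 7.4
position: [0.4484, -0.0821, 0.0929]
ee_rot: [0.776, 0.631, -0.0, -0.001]
ft_force: [-0.2, -0.8, -2.5]
grip_width: 0.468
clock: 7.78
position: [0.4491, -0.0821, 0.0905]
ee_rot: [0.776, 0.631, -0.0, -0.0]
ft_force: [-0.7, -1.0, -2.1]
grip_width: 0.469
```

```bash
python3 -m jog '[[[0,0,-0.0015],[0,0,0],20],[[0,0,0],[0,0,0],20]]'; python3 -m jog '[[[0,0,0],[0,0,0],70],[[0,0,0],[0,0,0],90],[[0,0,0],[0,0,0],100],[[0,0,0],[0,0,0],100]]'
```

```text
clock: 8.02
position: [0.4496, -0.0822, 0.0905]
ee_rot: [0.776, 0.631, -0.0, 0.0]
ft_force: [-0.8, 1.0, -1.1]
grip_width: 0.469
clock: 8.52
position: [0.4502, -0.0823, 0.0904]
ee_rot: [0.776, 0.631, 0.0, 0.001]
ft_force: [-0.4, -0.8, 0.2]
grip_width: 0.997
```

```bash
python3 -m jog '[[[0,0,0.03],[0,0,0],100],[[0,0,0.04],[0,0,0],100],[[0,0,0.04],[0,0,0],100],[[0,-0.06,0.02],[0,0,0],100],[[0,-0.06,0],[0,0,0],100]]';  python3 -m jog '[[[0,0,0],[0,0,0],100]]'
python3 - <<'E'
from h import *
st(); i,d=shot('top','t4');j,e=shot('side','s4'); cv2.imwrite('pics/z4.png',np.vstack([cv2.resize(x,(600,300),interpolation=cv2.INTER_CUBIC) for x in(i[210:310,200:400,::-1],j[150:260,230:450,::-1])]))
for n,im,D,b in(('top',i,d,(270,230,340,290)),('side',j,e,(300,150,370,250))):
    hsv=cv2.cvtColor(im,cv2.COLOR_RGB2HSV);m=cv2.inRange(hsv,(15,120,100),(32,255,255));M=np.zeros_like(m);M[b[1]:b[3],b[0]:b[2]]=m[b[1]:b[3],b[0]:b[2]]
    v,u=np.nonzero(M);P=dep(n,np.c_[u,v],D);print(n,len(u),u.mean(),v.mean(),np.median(P,0),np.percentile(P[:,2],[10,50,90]),onz(n,[u.mean(),v.mean()],.098))
E
```

```text
clock: 9.15
position: [0.4503, -0.1997, 0.2249]
ee_rot: [0.773, 0.635, 0.001, 0.001]
ft_force: [0.9, -0.3, 0.4]
grip_width: 1.0
clock: 9.28
position: [0.4494, -0.2043, 0.2248]
ee_rot: [0.775, 0.632, 0.0, 0.002]
ft_force: [-0.4, 1.3, -1.0]
grip_width: 0.997
clock 9.275
position [ 0.4494 -0.2043  0.2248]
ee_rot [7.75e-01 6.32e-01 3.00e-04 1.70e-03]
ft_force [-0.371   1.3051 -0.9873]
grip_width 0.9972
top 293 303.0716723549488 256.48464163822524 [ 0.44784639 -0.08195232  0.09857203] [0.09572724 0.09857203 0.10156264] [[ 0.44860498 -0.08211127  0.098     ]]
side 275 334.2509090909091 210.3709090909091 [ 0.44708285 -0.07844474  0.09713311] [0.09253917 0.09713311 0.09915089] [[ 0.44660633 -0.07771337  0.098     ]]
```

View pics/z4.png

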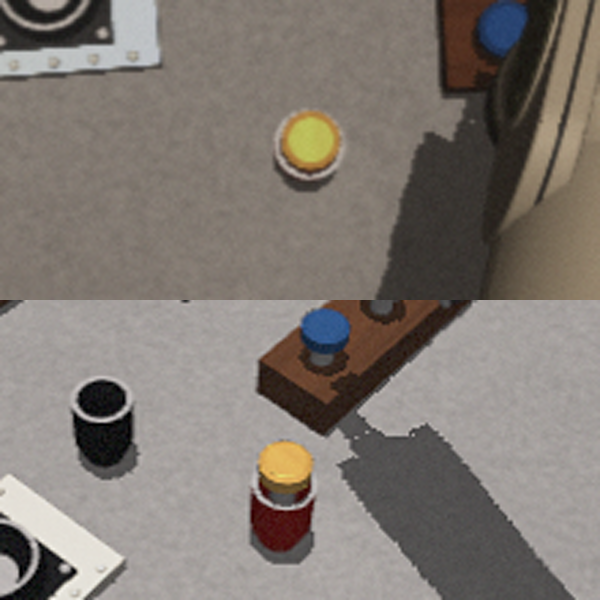

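The plunger is home: its head top measures z = 0.098 and it is centred at (0.4485,-0.082). Next I grip the barrel.

```bash
python3 -m jog '[[[0,0.06,0],[0,0,0],100],[[0,0.055,0],[0,0,0],100],[[0,0,0],[0,0,0],100],[[0,0,0],[0,0,0],100]]'
```

```text
clock: 9.88
position: [0.4496, -0.077, 0.2242]
ee_rot: [0.771, 0.637, 0.001, 0.001]
ft_force: [0.2, -0.5, 0.7]
grip_width: 0.991
```

```bash
python3 -m jog '[[[-0.001,-0.0051,-0.03],[0,0,0],100],[[0,0,-0.03],[0,0,0],100],[[0,0,0],[0,0,0],100],[[0,0,0],[0,0,0],100]]'
```

```text
clock: 10.38
position: [0.449, -0.0835, 0.164]
ee_rot: [0.771, 0.636, 0.001, 0.001]
ft_force: [0.5, -0.5, 0.2]
grip_width: 1.003
```

```bash
python3 -m jog '[[[-0.0005,0.0015,-0.025],[0,0,0],100],[[0,0,-0.03],[0,0,0],100],[[0,0,0],[0,0,0],100],[[0,0,-0.025],[0,0,0],100],[[0,0,0],[0,0,0],100]]'; python3 -m jog '[[[0,0,0],[0,0,0],100]]'
```

```text
clock: 11.0
position: [0.4532, -0.0837, 0.0902]
ee_rot: [0.772, 0.636, 0.004, 0.006]
ft_force: [-0.4, -0.5, -0.7]
grip_width: 1.001
clock: 11.12
position: [0.4544, -0.0839, 0.0921]
ee_rot: [0.772, 0.636, 0.005, 0.007]
ft_force: [-0.3, 0.2, -0.7]
grip_width: 0.999
```

```bash
python3 -m jog '[[[-0.0056,0.0017,-0.01],[0.0044,0.0166,0],100],[[0,0,0],[0,0,0],100],[[0,0,0],[0,0,0],100]]'; python3 -m jog '[[[0,0,-0.01],[0,0,0],100],[[0,0,0],[0,0,0],100],[[0,0,0],[0,0,0],100]]'
```

```text
clock: 11.5
position: [0.4496, -0.0825, 0.0837]
ee_rot: [0.772, 0.635, 0.0, 0.0]
ft_force: [-0.3, 0.4, -0.7]
grip_width: 1.001
clock: 11.88
position: [0.4496, -0.0824, 0.0729]
ee_rot: [0.772, 0.635, 0.0, 0.0]
ft_force: [0.0, 1.1, 0.2]
grip_width: 1.0
```

```bash
python3 -m jog '[[[-0.001,0.0003,-0.01],[0,0,0],100],[[0,0,0],[0,0,0],100],[[0,0,0],[0,0,0],100]]'; python3 -m jog '[[[0,0,-0.01],[0,0,0],100],[[0,0,0],[0,0,0],100],[[0,0,0],[0,0,0],100]]'
```

```text
clock: 12.25
position: [0.4484, -0.082, 0.0621]
ee_rot: [0.772, 0.635, 0.0, 0.0]
ft_force: [-1.1, -0.1, -0.0]
grip_width: 0.999
clock: 12.62
position: [0.4484, -0.0821, 0.0514]
ee_rot: [0.772, 0.635, 0.0, 0.0]
ft_force: [-0.5, 0.2, 0.0]
grip_width: 1.003
```

```bash
python3 -m jog '[[[0,0,0],[0,0,0],70],[[0,0,0],[0,0,0],40],[[0,0,0],[0,0,0],40],[[0,0,0],[0,0,0],40],[[0,0,0],[0,0,0],30]]' 60; python3 -m jog '[[[0,0,0],[0,0,0],30],[[0,0,0.008],[0,0,0],30],[[0,0,0.01],[0,0,0],30],[[0,0,0],[0,0,0],30]]'
python3 - <<'E'
from h import *
j,e=shot('side','s5'); cv2.imwrite('pics/s5z.png',cv2.resize(j[110:260,230:430,::-1],None,fx=4,fy=4,interpolation=cv2.INTER_CUBIC)[:600])
E
```

```text
clock: 13.25
position: [0.4489, -0.0821, 0.0521]
ee_rot: [0.772, 0.635, 0.0, 0.001]
ft_force: [-0.2, 0.9, 0.2]
grip_width: 0.56
clock: 13.75
position: [0.4474, -0.082, 0.0702]
ee_rot: [0.772, 0.635, -0.001, -0.001]
ft_force: [-0.4, 0.7, -7.2]
grip_width: 0.557
```

View pics/s5z.png

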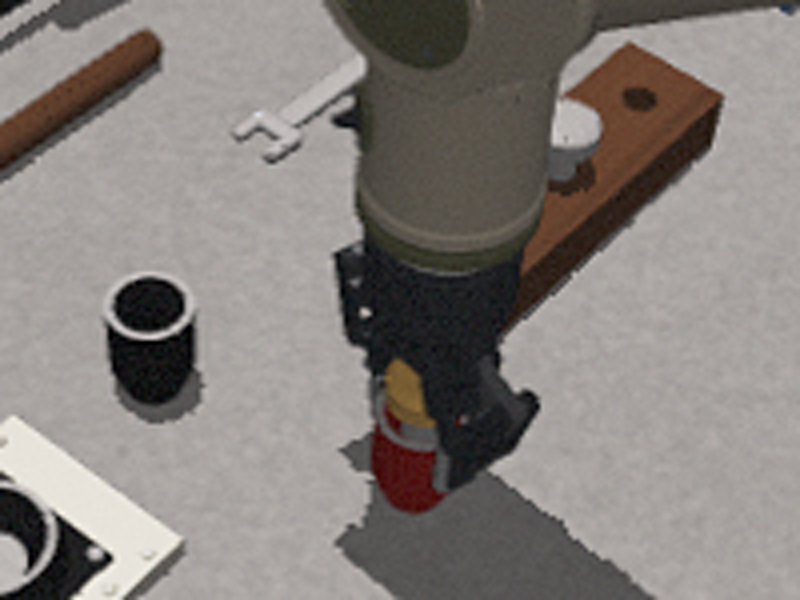

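The unit is lifted (−7 N), with the barrel upright and gripped below the rim and the plunger still seated.

```bash
python3 -m jog '[[[0,0,0.025],[0,0,0],30],[[0,0,0.03],[0,0,0],30],[[0,0,0.03],[0,0,0],30],[[0,0,0],[0,0,0],30],[[0,0,0],[0,0,0],30]]'; python3 -m jog '[[[0.015,0.024,0],[0,0,0.045],30],[[0.02,0.032,0],[0,0,0.06],30],[[0.02,0.032,0],[0,0,0.06],30],[[0.015,0.024,0],[0,0,0.045],30],[[0,0,0],[0,0,0],30]]'; python3 -m jog '[[[0,0,0],[0,0,0],30],[[0,0,0],[0,0,0],30]]'
```

```text
clock: 14.42
position: [0.4445, -0.0817, 0.1539]
ee_rot: [0.772, 0.635, -0.002, -0.003]
ft_force: [0.2, -0.2, -7.2]
grip_width: 0.556
clock: 15.05
position: [0.514, 0.0376, 0.1468]
ee_rot: [0.697, 0.717, -0.005, -0.007]
ft_force: [-0.4, -1.2, -6.7]
grip_width: 0.555
clock: 15.3
position: [0.513, 0.0376, 0.145]
ee_rot: [0.697, 0.717, -0.006, -0.008]
ft_force: [0.1, 0.6, -7.0]
grip_width: 0.555
```

```bash
python3 -m jog '[[[0.02,0.024,0],[-0.0026,-0.02,0.03],30],[[0.02,0.024,0.003],[0,0,0.03],30],[[0.018,0.02,0],[0,0,0.03],30],[[0,0,0],[0,0,0],30],[[0,0,0],[0,0,0],30]]'
```

```text
clock: 15.92
position: [0.5714, 0.1021, 0.1468]
ee_rot: [0.667, 0.745, -0.001, 0.001]
ft_force: [0.2, 0.4, -6.8]
grip_width: 0.555
```

```bash
python3 -m jog '[[[0.0003,0.0088,0],[0.003,0,0],30],[[0,0,0],[0,0,0],30],[[0,0,0],[0,0,0],30]]'
python3 - <<'E'
from h import *
st();i,_=shot('top','t6');j,e=shot('side','s6'); cv2.imwrite('pics/s6z.png',cv2.resize(j[150:330,120:320,::-1],None,fx=3.3,fy=3.3,interpolation=cv2.INTER_CUBIC)[:600])
print(proj('side',[[.5715,.1108,.042],[.5715,.1108,.095],[.5715,.1108,.163]]))
# ellipse centre of socket ring in side view
print(proj('side',[[.5715+.032*np.cos(a),.1108+.032*np.sin(a),.042] for a in (0,1.57,3.14,4.71)]))
E
```

```text
clock: 16.3
position: [0.5711, 0.1095, 0.1468]
ee_rot: [0.668, 0.744, -0.001, 0.0]
ft_force: [0.7, 0.0, -5.2]
grip_width: 0.555
clock 16.3
position [0.5711 0.1095 0.1468]
ee_rot [ 6.677e-01  7.445e-01 -7.000e-04  4.000e-04]
ft_force [ 0.7394  0.0352 -5.2346]
grip_width 0.5554
[[226.89000831 244.56498837]
 [224.01334031 229.64830892]
 [219.96174611 208.45413459]]
[[217.02122968 235.67545211]
 [215.09673636 253.72859918]
 [237.04576529 253.72316141]
 [238.42336857 235.6344382 ]]
```

View pics/s6z.png

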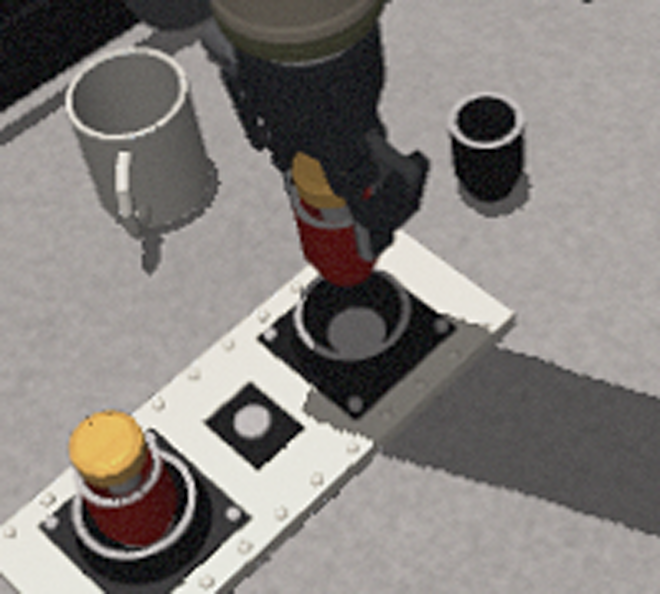

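The side view shows the housing underside at about (224,233), above the socket ring centred at (227,245). It matches the predicted axis, so I'll lower it.

```bash
python3 -m jog '[[[0.0005,0.0012,-0.015],[0,0,0],30],[[0,0,-0.015],[0,0,0],30],[[0,0,0],[0,0,0],30],[[0,0,0],[0,0,0],30]]'; python3 -m jog '[[[0,0,-0.008],[0,0,0],30],[[0,0,-0.008],[0,0,0],30],[[0,0,0],[0,0,0],30],[[0,0,0],[0,0,0],30]]'
```

```text
clock: 16.9
position: [0.5711, 0.1106, 0.1137]
ee_rot: [0.668, 0.744, -0.001, -0.0]
ft_force: [-0.1, -0.4, -5.7]
grip_width: 0.556
clock: 17.4
position: [0.5714, 0.1106, 0.097]
ee_rot: [0.668, 0.744, -0.001, 0.0]
ft_force: [-0.8, -0.9, -6.1]
grip_width: 0.56
```

```bash
python3 -m jog '[[[0.0002,0,-0.006],[0,0,0],30],[[0,0,-0.006],[0,0,0],30],[[0,0,0],[0,0,0],30]]'; python3 -m jog '[[[0,0,-0.005],[0,0,0],30],[[0,0,0],[0,0,0],30],[[0,0,-0.003],[0,0,0],30],[[0,0,0],[0,0,0],30]]'
```

```text
clock: 17.77
position: [0.5717, 0.1106, 0.0844]
ee_rot: [0.668, 0.744, -0.001, 0.0]
ft_force: [0.7, -0.6, -6.2]
grip_width: 0.556
clock: 18.27
position: [0.5718, 0.1106, 0.0759]
ee_rot: [0.668, 0.744, -0.001, 0.0]
ft_force: [0.2, -0.7, -5.9]
grip_width: 0.555
```

```bash
python3 -m jog '[[[0,0,-0.003],[0,0,0],30],[[0,0,0],[0,0,0],30],[[0,0,-0.0015],[0,0,0],30],[[0,0,0],[0,0,0],30]]'; python3 -m jog '[[[0,0,-0.0015],[0,0,0],30],[[0,0,0],[0,0,0],30]]'
```

```text
clock: 18.77
position: [0.5719, 0.1106, 0.0712]
ee_rot: [0.668, 0.744, -0.001, 0.0]
ft_force: [0.5, 0.1, -6.4]
grip_width: 0.554
clock: 19.02
position: [0.5722, 0.1107, 0.0702]
ee_rot: [0.668, 0.744, -0.001, 0.001]
ft_force: [-2.3, -0.0, -4.7]
grip_width: 0.559
```

Contact has started at the expected height (z ≈ 0.070). One more small step, then look before release.

```bash
python3 -m jog '[[[0,0,-0.0015],[0,0,0],30],[[0,0,0],[0,0,0],30]]'
python3 - <<'E'
from h import *
j,e=shot('side','s7'); cv2.imwrite('pics/s7z.png',cv2.resize(j[150:330,120:320,::-1],None,fx=3.3,fy=3.3,interpolation=cv2.INTER_CUBIC)[:600])
E
```

```text
clock: 19.27
position: [0.5723, 0.1108, 0.0703]
ee_rot: [0.668, 0.744, -0.001, 0.001]
ft_force: [0.8, -0.1, -6.3]
grip_width: 0.557
```

View pics/s7z.png

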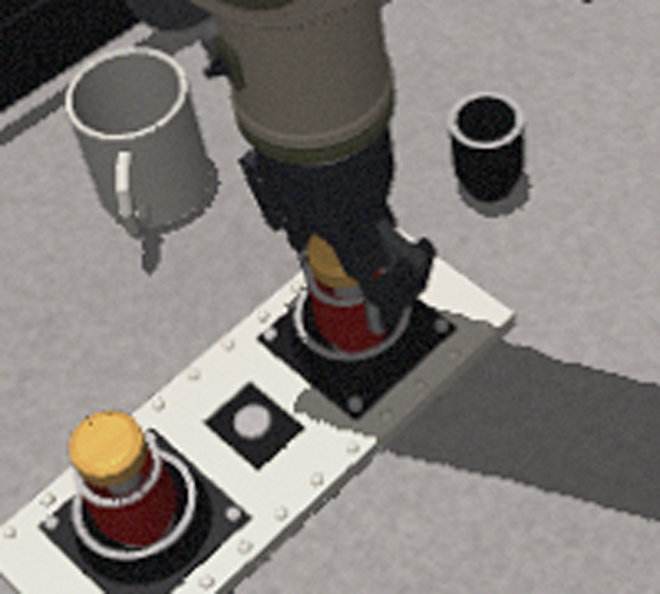

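The barrel is inside the recess, centred at zoom (350,315). The small step did not move it, so I'll try a slightly larger one.

```bash
python3 -m jog '[[[0,0,-0.003],[0,0,0],30],[[0,0,-0.003],[0,0,0],30]]'; python3 -m jog '[[[0,0,0],[0,0,0],30]]'
```

```text
clock: 19.58
position: [0.5727, 0.1111, 0.0699]
ee_rot: [0.668, 0.744, -0.001, 0.002]
ft_force: [-17.8, -6.1, 38.0]
grip_width: 0.553
clock: 19.7
position: [0.5727, 0.1112, 0.0706]
ee_rot: [0.668, 0.744, -0.001, 0.002]
ft_force: [-0.5, -1.0, -7.6]
grip_width: 0.557
```

It is firmly bottomed at about 0.070, so I'll release gently.

```bash
python3 -m jog '[[[0,0,0],[0,0,0],62],[[0,0,0],[0,0,0],70],[[0,0,0],[0,0,0],85],[[0,0,0],[0,0,0],100],[[0,0,0],[0,0,0],100]]'; python3 -m jog '[[[0,0,0.01],[0,0,0],100],[[0,0,0.015],[0,0,0],100],[[0,0,0.02],[0,0,0],100],[[0,0,0],[0,0,0],100]]'
```

```text
clock: 20.32
position: [0.5744, 0.1117, 0.0711]
ee_rot: [0.668, 0.744, 0.0, 0.003]
ft_force: [-0.3, 0.2, -0.2]
grip_width: 1.0
clock: 20.82
position: [0.575, 0.112, 0.1206]
ee_rot: [0.668, 0.744, 0.001, 0.004]
ft_force: [-0.2, -0.7, 0.4]
grip_width: 0.998
```

```bash
python3 -m jog '[[[-0.003,0,0.03],[0,0,0],100],[[0,0,0.04],[0,0,0],100],[[0,0,0.04],[0,0,0],100],[[-0.03,-0.05,0.02],[0,0,0],100],[[-0.03,-0.05,0],[0,0,0],100]]'; python3 -m jog '[[[-0.03,-0.05,0],[0,0,0],100],[[-0.02,-0.05,0],[0,0,0],100],[[0,-0.05,0],[0,0,0],100],[[0,0,0],[0,0,0],100],[[0,0,0],[0,0,0],100]]'
python3 - <<'E'
from h import *
st(); i,d=shot('top','t8');j,e=shot('side','s8'); cv2.imwrite('pics/z8.png',np.vstack([cv2.resize(x,(600,300),interpolation=cv2.INTER_CUBIC) for x in(i[160:260,90:290,::-1],j[180:330,100:400,::-1])]))
for n,im,D,b in(('top',i,d,(190,180,245,235)),('side',j,e,(190,180,260,260)),('topref',i,d,(100,180,160,235))):
    m=cv2.inRange(cv2.cvtColor(im,cv2.COLOR_RGB2HSV),(15,120,100),(32,255,255));M=np.zeros_like(m);M[b[1]:b[3],b[0]:b[2]]=m[b[1]:b[3],b[0]:b[2]]
    v,u=np.nonzero(M);k=n[:3] if n[0]=='t' else n;P=dep(k,np.c_[u,v],D);print(n,len(u),np.median(P,0),np.percentile(P[:,2],[10,50,90]),onz(k,[u.mean(),v.mean()],.116))
v,u=np.mgrid[0:420,0:560];uv=np.c_[u.ravel(),v.ravel()];P=dep('top',uv,d)
for c in((.5715,.1108),(.5605,.2905)):
  s=(np.hypot(P[:,0]-c[0],P[:,1]-c[1])<.045)&(P[:,2]>.08)&(P[:,2]<.092);print('rim',s.sum(),P[s].mean(0))
E
```

```text
clock: 21.45
position: [0.5102, 0.0137, 0.2546]
ee_rot: [0.665, 0.747, 0.002, 0.003]
ft_force: [1.2, -0.6, 0.0]
grip_width: 1.001
clock: 22.08
position: [0.4554, -0.1442, 0.256]
ee_rot: [0.668, 0.744, 0.001, 0.005]
ft_force: [-0.0, 0.6, -0.2]
grip_width: 0.999
clock 22.075
position [ 0.4554 -0.1442  0.256 ]
ee_rot [0.6676 0.7445 0.0013 0.0049]
ft_force [-0.0018  0.6299 -0.2293]
grip_width 0.9988
top 294 [0.57145692 0.10877577 0.11649251] [0.11341108 0.11649251 0.11921498] [[0.57176124 0.10926467 0.116     ]]
side 303 [0.56944147 0.11286867 0.11526775] [0.11170535 0.11526775 0.11740134] [[0.569331   0.11307907 0.116     ]]
topref 287 [0.56030323 0.28883938 0.1162035 ] [0.11337573 0.1162035  0.118966  ] [[0.56002961 0.28908123 0.116     ]]
rim 127 [0.55997812 0.10688901 0.08660963]
rim 138 [0.55467908 0.27930093 0.08619333]
```

View pics/z8.png

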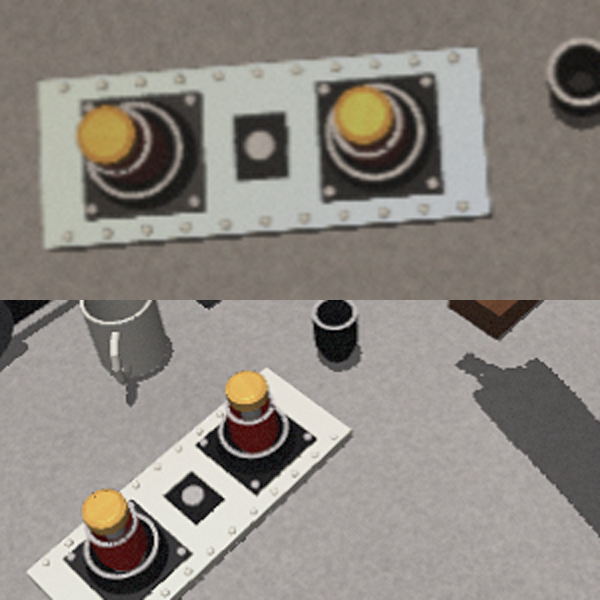

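Both views show the unit upright in the socket. Its head top is at 0.116 m and its rim at 0.086 m, matching the finished buffer, and the arm is clear.

```bash
python3 -c "
from workcell import manip
print(manip.hand_in())"
```

```text
the job is handed in; nothing more can be done
None
```

The job is done and handed in at about 22 s. On the bench I put the brass-headed plunger into the red housing. I then carried the two as one unit, gripped about 16 mm below the rim, to the empty socket on the beam, let go and backed the arm clear.

- **Plunger home in the housing:** the head top measured 0.0986 m from the top camera and 0.097 m from the side, against an expected 0.098 m. I checked this before picking up the unit.
- **Unit home in the socket:**

| Check | Measured | Expected | Finished buffer |
|---|---|---|---|
| Head top, top camera | 0.1165 m | 0.116 m | 0.1162 m |
| Head top, side camera | 0.1153 m | 0.116 m | – |
| Housing rim | 0.0866 m | 0.086 m | 0.0862 m |

- **Force:** pressing the unit home briefly pushed the wrist reading to about 42 N, the highest I saw and below the 120 N limit. At the end the reading was back near zero.
- **Disagreement:** the two cameras put the head 2 to 4 mm apart sideways, roughly their calibration error. The unit looks upright in both pictures.

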